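# Build up the test sieve stack on the sieve shaker

## Task

Get the little sieve shaker ready for a particle size test: set the receiver pan in the round nest on its top, then the fine-mesh sieve on the pan, the coarse-mesh sieve on that, and last the lid with its knob up, building from the bottom up in that order. Each part must be seated fully down on the one below, level, and the whole stack left standing by itself; do not disturb the little amber dropper bottle that stands among the parts.

Things in the scene. Friction and masses are not known exactly. Their poses are not given: they have to be found in the camera images.
- pan: Receiver pan: steel round dish with a solid floor, no mesh, 56 mm across outside and 50 inside, 30 mm tall overall, lowest of the three open parts; 22 mm straight wall above the shoulder. Foot: a spigot 44 mm across (37 mm at its end) and 8 mm long, up to the shoulder; it drops into a 50 mm opening until the shoulder rests on the rim. Origin: centre of the underside, z up.
- sieve_fine: Fine sieve: steel ring 56 mm across outside and 50 inside, 36 mm tall overall (28 mm straight wall above the shoulder), with a floor of dense dark wire cloth (2.5 mm pitch) 10 mm above its underside. Foot: a spigot 44 mm across (37 mm at its end) and 8 mm long, up to the shoulder; it drops into a 50 mm opening until the shoulder rests on the rim. Origin: centre of the underside, z up.
- sieve_coarse: Coarse sieve: steel ring 56 mm across outside and 50 inside, 48 mm tall overall (40 mm straight wall above the shoulder), with a floor of wide, open wire mesh (10 mm pitch) 10 mm above its underside. Foot: a spigot 44 mm across (37 mm at its end) and 8 mm long, up to the shoulder; it drops into a 50 mm opening until the shoulder rests on the rim. Origin: centre of the underside, z up.
- lid: Lid: flat steel disc 56 mm across and 5 mm thick above the shoulder, with an upright black round knob on top, 20 mm across, from 13 to 35 mm above the origin, to grip from above. 35 mm tall overall. Foot: a spigot 44 mm across (37 mm at its end) and 8 mm long, up to the shoulder; it drops into a 50 mm opening until the shoulder rests on the rim. Origin: centre of the underside, z up.
- shaker: Sieve shaker: fixed white round housing, 100 mm across, 45 mm tall, with a small grey panel (62 mm wide, 31 mm tall) standing out to 64 mm from the axis on its local -x side. In the middle of its top is the nest, a round hole 50 mm across and 14 mm deep, whose rim lies 45 mm above the origin. A seated pan's origin is 37 mm above the shaker's. Origin: centre of its underside, z up.
- dropper_bottle: Bystander: amber glass dropper bottle with black cap, 32 mm across, 78 mm tall, loose and standing on the worktop among the parts. Origin: centre of its underside. Leave it where it stands.
Things that resemble listed ones, but are neither listed nor needed, are in the scene too. Leave any turquoise or yellow look-alike of the pan alone.

How it is judged:
By the outcome, as a careful person would: the job done as asked, in the order asked, and still so for the second after the job is handed in, with the robot touching nothing.
It also fails if it takes over 112 s, if anything falls off the work surface, if the arm or the gripper's body presses on something with over 40 N, if the wrist force passes 120 N, or if a joint passes its speed limit or range.

## Robot

A 6-joint arm with a two-finger parallel gripper is mounted at the origin on a cart in front of the work surface, level with it; the furniture and walls round the work are solid. World frame = base frame: x ahead of the robot, y to its left, z up, the work surface at z = 0. Lengths are in m, angles in degrees, forces in N, time in s.
With the tool pointing down it reaches from about 0.35 to 0.775 m from the base axis. Payload 5.5 kg.
Tool frame: the origin (TCP) lies on the centre line of the jaws, within the pads' length; the fingertips stand 22 mm ahead of it and the grasp point (between the pads) lies 3 mm ahead of it (r.tcp_to_tips is the distance from the TCP to the fingertips, in m); z points along the fingers, y is the line along which they close (so a half turn about z gives the same grasp; the last joint's range is limited). The gripper opens to 85 mm and grips with 20 to 120 N. Pads are 22 mm wide; open, the fingers measure 114 mm over their backs; the gripper's body (76 mm by 85 mm) begins 54 mm behind the grasp point. The pads swing forward as they close: fully open they stand 13 mm farther back than shut.
Start: joints at [-82.827, 17.945, 2.641, 74.691, 0, 82.002], TCP at [0.15, -0.555, 0.253] pointing down, gripper open.
Joint ranges: [-158.12, 158.12], [-49.38, 96.58], [-58.88, 72.47], [-126.05, 133.96], [-84.25, 85.87], [-180, 180]. Speed limits (degrees/s): [147.25, 147.25, 180, 180, 180, 180].

## Interface

Orientations are given as a 3x3 rotation matrix whose columns are the frame's x, y, z axes.
In Python, from station import r gives the robot as it stands. The module is installed in compiled form; this text tells all that it offers. Calls block until the motion is done:
- r.movep(position, orientation): joint-space move of the TCP to a pose.
- r.move_straight(position, rot=None, vel=0.15, until_force=None): straight line of the TCP; rot=None keeps the orientation; vel is the mean speed in m/s. With until_force (N) it stops when the force on the tool has changed by that much, and returns True; else False.
- r.move_j(angles): joint-space move.
- r.open_gripper() and r.gripper_close(): open the fingers fully, or close them until they stop; the grip force is fixed at half the most.
- r.hold(seconds).
- r.solve_ik(position, orientation): joint angles nearest the present ones, or None.
- r.capture(name): name is "scene" or "top" or "wrist"; returns (picture, depth): 400x640x3 uint8, red, green, blue; 400x640 float32, m along the optical axis (not along the pixel's ray), 0 where there is no reading.
- r.calibration(name): a dict with "K" (3x3 intrinsics, pixels), "distortion" ([k1, k2, p1, p2, k3] as OpenCV has them; the pictures are not rectified), "position" and "attitude" of the camera in the world; the wrist camera has in their place "hand_eye" (4x4, takes a point from camera to tool coordinates, whose origin is the TCP and whose axes are the flange's). Camera axes: x right, y down, z forward; pixel columns grow to the right and rows downward; lengths in m; the calibration is good to about 2 mm. A picture is of the moment at which its call begins: read the wrist's pose just before it. calibration takes no time and is no camera call.
A pose or a line that the arm cannot do raises r.Unreachable and nothing moves.
- r.finish_job(): hands the job in; it is judged then, once.
Readings, each from a call of its own:
- r.current_t(): time.
- r.current_joint_positions(): joint angles.
- r.current_dq(): joint speeds.
- r.current_joint_torque(): joint torques, N m.
- r.current_tool_pos(): TCP position.
- r.current_tool_rot(): TCP orientation.
- r.current_force(): force on the tool from outside, world axes, zero at the start.
- r.current_wrist_torque(): the same for the moment, N m.
- r.current_grip_width(): finger opening in m.
- r.current_finger_force(): force on a finger pad.
Only numpy, scipy, OpenCV 4.12 (cv2) and the standard library are available. Lean on these libraries where they do the work, as an engineer would, in place of code of your own. Each camera call takes 0.05 s, during which the arm holds its last target. There are 200 camera calls.

## Working session

There is one attempt and no reset: what is moved stays moved. The work goes in short steps, each a Python script; the robot and the scene stay as the last script left them, time stands still between calls to the robot, and variables do not carry over. Pictures are saved under pics/ and viewed, at most 14 in all, crops included, and the job is handed in when it is done.

```bash
mkdir -p pics
python3 - <<'E'
from station import r
import cv2,numpy as np
for n in ("scene","top"):
    p,d=r.capture(n); cv2.imwrite(f"pics/{n}0.png",p[:,:,::-1]); np.save(f"{n}_d.npy",d)
    c=r.calibration(n); print(n,c)
print(r.calibration("wrist"),r.current_t(),r.current_tool_rot(),r.tcp_to_tips)
E
```

```text
scene {'K': array([[449.34901071,   0.        , 318.66915247],
       [  0.        , 449.34901071, 198.92104476],
       [  0.        ,   0.        ,   1.        ]]), 'distortion': array([0.0418516, 0.       , 0.       , 0.       , 0.       ]), 'position': array([-0.11880742,  0.81465073,  1.09870296]), 'attitude': array([[-0.73165211, -0.50702324,  0.45564527],
       [-0.68167748,  0.54517329, -0.48795686],
       [-0.00100016, -0.66761779, -0.74450352]])}
top {'K': array([[369.39160281,   0.        , 317.68971417],
       [  0.        , 369.39160281, 197.17717225],
       [  0.        ,   0.        ,   1.        ]]), 'distortion': array([-0.05971291,  0.        ,  0.        ,  0.        ,  0.        ]), 'position': array([0.37509057, 0.10974955, 1.14897363]), 'attitude': array([[-0.00524917, -0.99292097,  0.11866083],
       [-0.99995162,  0.00619912,  0.00763793],
       [-0.00831945, -0.118615  , -0.99290547]])}
{'K': array([[335.7771225 ,   0.        , 321.25173238],
       [  0.        , 335.7771225 , 192.14778092],
       [  0.        ,   0.        ,   1.        ]]), 'distortion': array([-0.04236879,  0.        ,  0.        ,  0.        ,  0.        ]), 'hand_eye': array([[-2.84725430e-05, -9.59540789e-01, -2.81569662e-01,
         7.25147003e-02],
       [ 9.99999991e-01,  9.13525931e-06, -1.32252162e-04,
         1.16378534e-04],
       [ 1.29473556e-04, -2.81569663e-01,  9.59540780e-01,
        -1.20528591e-01],
       [ 0.00000000e+00,  0.00000000e+00,  0.00000000e+00,
         1.00000000e+00]])} 0.1 [[ 9.65137202e-01  2.61744412e-01 -2.09110541e-04]
 [ 2.61744397e-01 -9.65135841e-01  1.63689416e-03]
 [ 2.26627822e-04 -1.63456096e-03 -9.99998638e-01]] 0.022
```

View pics/scene0.png

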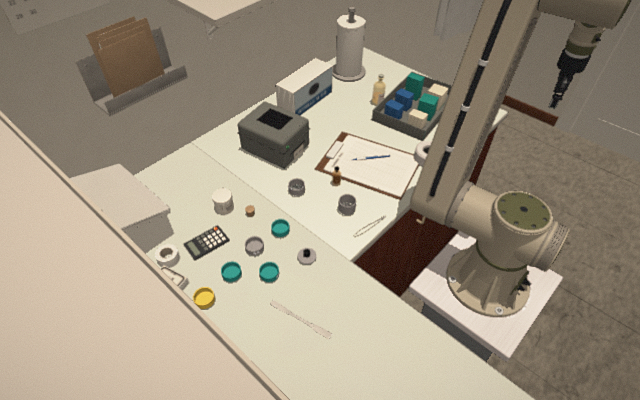

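View pics/top0.png

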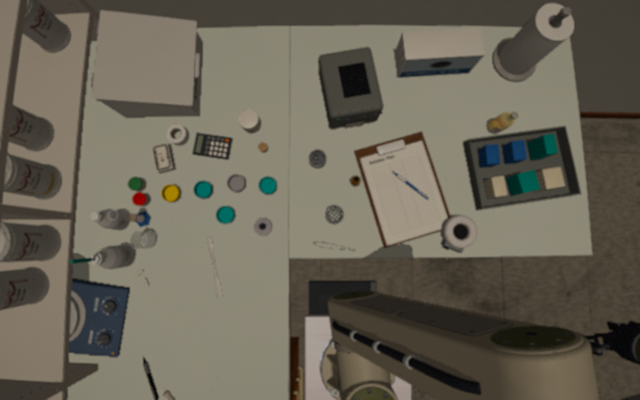

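The scene view shows the grey parts at about (254,246), (297,187) and (346,204), the lid at (307,256) and the bottle at (337,176). In the top view the pan is probably (237,183), the sieves (317,158) and (334,214), the lid (263,226), the bottle (355,181), and the shaker (459,232). I'll enlarge these to check which is which.

Run:
```python
import cv2,numpy as np
t=cv2.imread("pics/top0.png"); s=cv2.imread("pics/scene0.png")
f=lambda im,x0,x1,y0,y1,w,h:cv2.resize(im[y0:y1,x0:x1],(w,h),interpolation=cv2.INTER_CUBIC)
a=f(t,155,355,110,260,400,300); b=f(t,290,490,110,260,400,300)
c=f(s,190,390,150,300,400,300); d=f(s,360,460,110,185,400,300)
cv2.imwrite("pics/crop1.png",np.vstack([np.hstack([a,b]),np.hstack([c,d])]))
```

```text
(no output)
```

View pics/crop1.png

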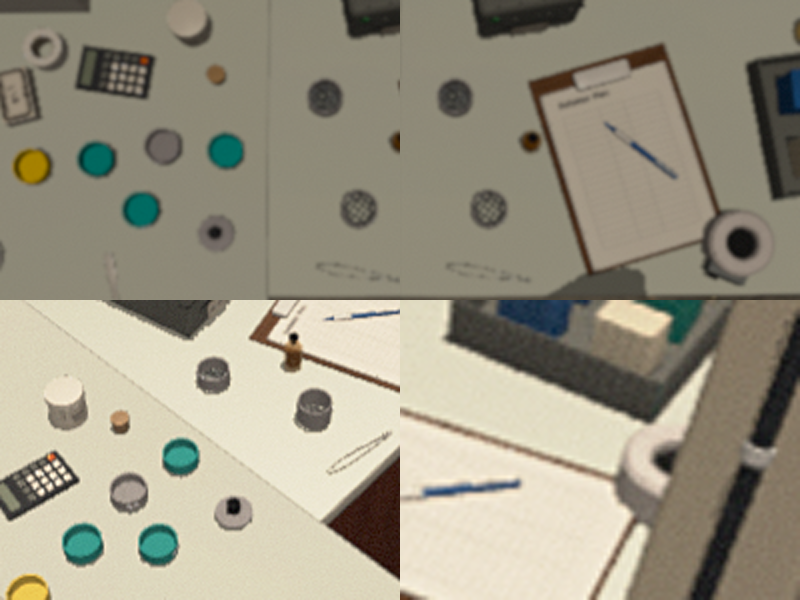

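Candidates, by top-view pixel:
- **Pan:** (237,183) is the plain grey dish. The teal dishes at (204,189), (268,185) and (226,214) and the yellow one at (171,193) are decoys.
- **Fine sieve:** (317,158), which has dense dark cloth.
- **Coarse sieve:** (334,214), which has open mesh and is taller.
- **Lid:** (263,226), which has the black knob.
- **Shaker:** (459,232), which is white with a round hole and a panel. The ring at (177,134) is too small to be it.

Next step is to cast rays for rough positions.

```bash
cat > h.py <<'E'
from station import r
import cv2,numpy as np
def pose(n):
    c=r.calibration(n)
    if n=="wrist":
        T=np.eye(4);T[:3,:3]=r.current_tool_rot();T[:3,3]=r.current_tool_pos();T=T@c["hand_eye"]
        return c,T[:3,3],T[:3,:3]
    return c,np.array(c["position"]),np.array(c["attitude"])
def ray(cam,px,z):
    c,p,R=cam
    u=cv2.undistortPoints(np.array(px,float).reshape(-1,1,2),c["K"],c["distortion"]).reshape(-1,2)
    d=np.c_[u,np.ones(len(u))]@R.T
    return p+d*((z-p[2])/d[:,2])[:,None]
def proj(cam,P):
    c,p,R=cam
    return cv2.projectPoints((np.atleast_2d(P)-p)@R,np.zeros(3),np.zeros(3),c["K"],c["distortion"])[0].reshape(-1,2)
def cloud(cam,d):
    c,p,R=cam; v,u=np.mgrid[:d.shape[0],:d.shape[1]]
    n=cv2.undistortPoints(np.stack([u,v],-1).reshape(-1,1,2).astype(float),c["K"],c["distortion"]).reshape(-1,2)
    q=np.c_[n,np.ones(len(n))]*d.reshape(-1,1)
    return (q@R.T+p).reshape(*d.shape,3)
def down(a):  # tool down, closing axis y at angle a (deg) in the world xy plane
    a=np.radians(a); y=np.array([np.cos(a),np.sin(a),0]); z=np.array([0,0,-1.]); return np.c_[np.cross(y,z),y,z]
E
python3 - <<'E'
from h import *
cam=pose("top")
for n,px,z in (("pan",(237,183),.03),("fine",(317,158),.036),("coarse",(334,214),.048),("lid",(263,226),.025),("shaker",(459.5,231.5),.045),("bottle",(355,181),.07),("teal",(268,185),.03),("teal2",(226,214),.03)):
    P=ray(cam,px,z)[0]; print(n,P.round(3),np.hypot(*P[:2]).round(3),np.degrees(np.arctan2(P[1],P[0])).round(1))
d=np.load("top_d.npy"); C=cloud(cam,d)
for px in ((237,183),(317,158),(334,214),(263,226),(459,218),(459,232),(355,181),(440,120),(350,90),(290,215)): print(px,C[px[1],px[0]].round(3))
E
```

```text
pan [0.554 0.367 0.03 ] 0.665 33.5
fine [0.629 0.12  0.036] 0.641 10.8
coarse [0.456 0.07  0.048] 0.461 8.7
lid [0.422 0.285 0.025] 0.509 34.1
shaker [ 0.401 -0.306  0.045] 0.504 -37.4
bottle [0.552 0.007 0.07 ] 0.552 0.8
teal [0.547 0.271 0.03 ] 0.611 26.3
teal2 [0.459 0.398 0.03 ] 0.608 41.0
(237, 183) [0.375 0.11  1.149]
(317, 158) [0.635 0.12  0.012]
(334, 214) [0.459 0.068 0.006]
(263, 226) [0.422 0.284 0.036]
(459, 218) [ 0.441 -0.307  0.042]
(459, 232) [ 0.4  -0.31  0.03]
(355, 181) [0.55  0.008 0.079]
(440, 120) [ 0.761 -0.278 -0.   ]
(350, 90) [0.808 0.023 0.131]
(290, 215) [ 0.457  0.205 -0.001]
```

Run:
```python
from h import *
import pickle
ims={}
for n,P,a in (("shaker",(.401,-.306),-75),("pan",(.554,.367),40)):
    r.movep([P[0],P[1],.24],down(a)); cam=pose("wrist"); p,d=r.capture("wrist")
    pickle.dump((cam,p,d),open(n+".pkl","wb")); ims[n]=p[:,:,::-1]
    C=cloud(cam,d); uv=proj(cam,[*P,.03])[0].astype(int); print(n,uv,r.current_t(),r.current_joint_positions().round(1),"valid",(d>0).mean(), C[uv[1],uv[0]])
cv2.imwrite("pics/w1.png",cv2.resize(np.vstack([ims["shaker"],ims["pan"]]),(480,600)))
```

```text
shaker [320 168] 1.475 [-46.6  10.4  -9.1  70.5  -0.  118.5] valid 0.9960703125 [ 0.40163157 -0.30549738  0.03173901]
pan [320 166] 3.975 [26.5 28.5 16.6 78.1 -0.  76.6] valid 0.99585546875 [0.55602288 0.36343096 0.00981949]
```

View pics/w1.png

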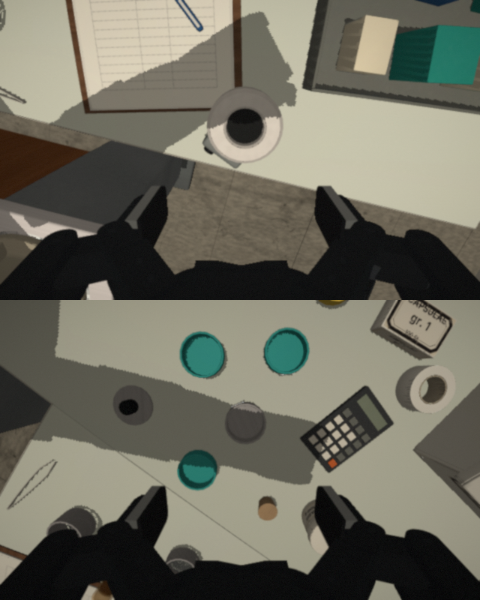

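Top half of the picture: the shaker is straight under the tool at about (245,125), with its nest clear. Bottom half: the grey pan is at (245,422) with teal dishes round it, and the gripper axis is free. Next I'll fit circles to the rim points in the depth data.

```bash
cat >> h.py <<'E'
from scipy.optimize import least_squares
def rim(cam,d,g,h,R0=.0265,tol=.004):
    """centre of a round rim of mean radius R0, top at height h, near guess g"""
    C=cloud(cam,d).reshape(-1,3); g=np.array(g[:2],float)
    P=C[(d.reshape(-1)>0)&(abs(C[:,2]-h)<tol)]
    for w in (.02,.008,.004):
        Q=P[abs(np.hypot(*(P[:,:2]-g).T)-R0)<w]
        s=least_squares(lambda c:np.hypot(*(Q[:,:2]-c).T)-R0,g,loss="soft_l1",f_scale=.001); g=s.x
    e=np.hypot(*(Q[:,:2]-g).T)-R0
    return g,len(Q),e.mean().round(4),e.std().round(4),np.median(Q[:,2]).round(4)
E
python3 - <<'E'
from h import *
import pickle
for n,g,h,R in (("shaker",(.401,-.306),.045,.0375),("pan",(.554,.367),.03,.0265)):
    cam,p,d=pickle.load(open(n+".pkl","rb"))
    print(n,rim(cam,d,g,h,R,.004))
    # colour check
    if n=="shaker":
        C=cloud(cam,d).reshape(-1,3); P=C[(abs(C[:,2]-.045)<.006)&(np.hypot(*(C[:,:2]-g).T)<.07)]
        print(cv2.minEnclosingCircle(P[:,:2].astype(np.float32)),np.median(P[:,2]))
        c0=np.array(rim(cam,d,g,h,R)[0]);m=np.hypot(*(P[:,:2]-c0).T);print(np.percentile(m,[0,1,5,95,99,100]))
        uv=proj(cam,[*g,.045])[0].astype(int); x,y=uv
        k=cv2.inRange(cv2.cvtColor(p,cv2.COLOR_RGB2GRAY)[y-60:y+60,x-60:x+60],0,50)
        cs=max(cv2.findContours(k,0,1)[0],key=cv2.contourArea); e=cv2.fitEllipse(cs);print(e,ray(cam,[(e[0][0]+x-60,e[0][1]+y-60)],.045))
E
```

```text
shaker (array([ 0.4047996, -0.3111031]), 1989, np.float64(0.0002), np.float64(0.0023), np.float64(0.045))
((0.40347182750701904, -0.3114781081676483), 0.05009102821350098) 0.044687976284826736
[0.02371151 0.0247719  0.02638142 0.04851844 0.05006704 0.05134032]
((66.09312438964844, 56.31018829345703), (45.08441925048828, 46.34666061401367), 78.52799987792969) [[ 0.40658303 -0.31027066  0.045     ]]
pan (array([0.55838369, 0.37190774]), 536, np.float64(-0.0003), np.float64(0.0009), np.float64(0.0297))
```

```bash
cat >> h.py <<'E'
def pick(xy,a,tcp_z,up=.26):
    r.open_gripper()
    r.movep([*xy,.12],down(a)); hit=r.move_straight([*xy,tcp_z],vel=.12,until_force=8)
    r.gripper_close(); w=r.current_grip_width(); z=r.current_tool_pos()
    r.move_straight([*xy,up],vel=.25)
    print("hit",hit,"w",w,"tcp",z.round(4),"after",r.current_grip_width(),"F",r.current_force().round(1),r.current_finger_force(),"t",r.current_t())
E
python3 - <<'E'
from h import *
import pickle
cam,p,d=pickle.load(open("shaker.pkl","rb"))
g=np.array([.4035,-.3115]); C=cloud(cam,d).reshape(-1,3); P=C[abs(C[:,2]-.045)<.004,:2]; m=np.hypot(*(P-g).T)
for lo,hi,R in ((.022,.0275,.025),(.047,.053,.05)):
    c=g.copy()
    Q=P[(m>lo)&(m<hi)]; a=np.degrees(np.arctan2(*(Q-g).T[::-1])); b=(a//15).astype(int); rr=np.hypot(*(Q-g).T)
    # edge point per 15 deg sector
    E=np.array([Q[b==k][np.argmin(rr[b==k]) if R<.03 else np.argmax(rr[b==k])] for k in np.unique(b) if (b==k).sum()>3])
    s=least_squares(lambda v:np.hypot(*(E-v[:2]).T)-v[2],[*g,R],loss="soft_l1",f_scale=.001); print(len(E),s.x)
pick((.5584,.3719),40,.035)
p,_=r.capture("wrist"); cv2.imwrite("pics/w2.png",p[:,:,::-1])
E
```

```text
24 [ 0.40368724 -0.31144353  0.02485625]
24 [ 0.40379661 -0.31150687  0.04936204]
hit False w 0.05271234698098232 tcp [0.5593 0.3724 0.0366] after 0.05290404197119019 F [ 0.5 -0.2 -1.6] 62.87605796009302 t 7.05
```

View pics/w2.png

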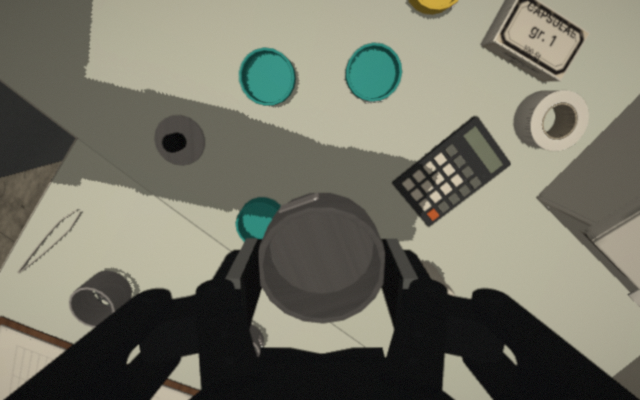

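The pan is held between the pads at about (322,257), with its rim visible. The 52.7 mm width reads low, so I'll measure the pan's pose in the hand from the depth data.

```bash
cat >> h.py <<'E'
def inhand():
    """top rim of the held open part: centre and normal in world, and offset from TCP"""
    cam=pose("wrist"); p,d=r.capture("wrist"); t=r.current_tool_pos()
    C=cloud(cam,d).reshape(-1,3); q=C-t
    rr=np.hypot(q[:,0],q[:,1]); P=C[(d.reshape(-1)>0)&(rr<.045)&(abs(q[:,2])<.03)]
    for _ in range(3): pass
    # highest point per 10 deg sector about the centroid, away from finger axis
    y=r.current_tool_rot()[:,1]; s=abs((P-t)@y)<.026; P=P[s]
    c=t[:2].copy(); E=[]
    a=np.degrees(np.arctan2(*(P[:,:2]-c).T[::-1]))//10; rad=np.hypot(*(P[:,:2]-c).T)
    for k in np.unique(a):
        B=P[(a==k)&(rad>.018)&(rad<.036)]
        if len(B)>5: E.append(B[np.argsort(-B[:,2])[:max(3,len(B)//20)]].mean(0))
    E=np.array(E); m=E.mean(0); n=np.linalg.svd(E-m)[2][2]; n*=np.sign(n[2])
    f=least_squares(lambda v:np.hypot(*(E[:,:2]-v[:2]).T)-v[2],[*c,.0265],loss="soft_l1",f_scale=.001).x
    print("rim c",f.round(4),"off",(f[:2]-t[:2]).round(4),"n",n.round(3),"rim z-tcp",(m[2]-t[2]).round(4),"std z",(((E-m)@n).std()).round(4),len(E)); return f[:2]-t[:2],n
E
python3 - <<'E'
from h import *
inhand(); print(r.current_tool_rot().round(3).tolist(),r.current_tool_pos())
cam=pose("wrist");p,d=r.capture("wrist");C=cloud(cam,d)-r.current_tool_pos()
for v in range(180,345,8): print(v,C[v,322].round(4),"  ",C[v,280].round(4),C[v,365].round(4))
E
```

```text
rim c [0.5577 0.372  0.0262] off [0.0001 0.0005] n [0.266 0.204 0.942] rim z-tcp -0.0021 std z 0.0067 36
[[-0.643, 0.766, -0.003], [0.766, 0.643, -0.002], [0.001, -0.004, -1.0]] [0.55758767 0.37147358 0.2576696 ]
180 [ 0.0165 -0.0187 -0.2581]    [-0.0209 -0.0501 -0.2579] [ 0.055   0.0134 -0.2592]
188 [ 0.0228 -0.0261 -0.2583]    [-0.0151 -0.0572 -0.2564] [ 0.0613  0.0063 -0.2585]
196 [-0.0165  0.0213 -0.0239]    [-0.009  -0.0653 -0.2575] [ 0.0674 -0.0008 -0.2568]
204 [-0.0167  0.0215 -0.0115]    [-0.0029 -0.073  -0.2572] [ 0.0741 -0.0081 -0.2568]
212 [-0.0156  0.0203 -0.0062]    [-0.0276  0.007  -0.0132] [ 0.0036  0.0279 -0.0246]
220 [-0.0083  0.0115 -0.0272]    [-0.0261  0.0059 -0.0086] [ 0.0011  0.0281 -0.0099]
228 [-0.0057  0.0084 -0.0273]    [-0.0242  0.0038 -0.0069] [ 0.0025  0.0261 -0.0071]
236 [-0.0036  0.0059 -0.0254]    [-0.0186 -0.0072 -0.026 ] [ 0.0127  0.0184 -0.0273]
244 [-0.0009  0.0026 -0.0256]    [-0.0159 -0.0108 -0.0269] [ 0.0151  0.0156 -0.0265]
252 [ 0.0025 -0.0013 -0.0276]    [-0.0132 -0.0143 -0.0273] [ 0.018   0.0124 -0.0264]
260 [ 0.005  -0.0043 -0.0268]    [-0.
[... 197 characters left out ...]
254  0.0038 -0.0236]
284 [ 0.0136 -0.0146 -0.027 ]    [-0.0047 -0.0237 -0.0192] [ 0.0253  0.0028 -0.0176]
292 [ 0.0165 -0.018  -0.0269]    [-0.0037 -0.0239 -0.0137] [ 0.0254  0.0017 -0.0123]
300 [ 0.0168 -0.0184 -0.0207]    [-0.0031 -0.0234 -0.0074] [ 0.0254  0.0008 -0.0072]
308 [ 0.017  -0.0186 -0.0146]    [-0.0009 -0.026  -0.0064] [ 0.1713 -0.115  -0.2582]
316 [ 0.0173 -0.0189 -0.0092]    [ 0.0934 -0.1968 -0.258 ] [ 0.1799 -0.1245 -0.2587]
324 [ 0.1438 -0.1702 -0.2576]    [ 0.1014 -0.2072 -0.2586] [ 0.1872 -0.1328 -0.2567]
332 [ 0.1522 -0.1802 -0.2578]    [ 0.1092 -0.2172 -0.2583] [ 0.1972 -0.1434 -0.2588]
340 [ 0.1603 -0.1898 -0.2571]    [ 0.1174 -0.2279 -0.2586] [ 0.2055 -0.1527 -0.2579]
```

The pan is level in the hand: its floor is at a constant −27 mm across the view, and it is centred to within 1 mm. Placing it now.

```bash
cat >> h.py <<'E'
S=np.array([.4037,-.3115])
def place(z_tcp,a=-75,hi=.15,xy=S):
    r.movep([*xy,z_tcp+hi],down(a)); r.hold(.2); t0=r.current_tool_pos()
    xy=np.array(xy); c=2*xy-t0[:2] if np.hypot(*(xy-t0[:2]))<.004 else xy   # take out standing error
    r.move_straight([*c,z_tcp+.03],vel=.2); print("above",r.current_tool_pos().round(4))
    hit=r.move_straight([*c,z_tcp-.006],vel=.04,until_force=6)
    r.hold(.2); print("hit",hit,"tcp",r.current_tool_pos().round(4),"F",r.current_force().round(1),"w",r.current_grip_width(),"t",r.current_t())
def release(up=.15):
    p=r.current_tool_pos(); r.open_gripper(); r.move_straight([p[0],p[1],p[2]+up],vel=.25); print("t",r.current_t())
E
python3 - <<'E'
from h import *
place(.0733)
E
```

```text
above [ 0.4038 -0.3123  0.104 ]
hit True tcp [ 0.403  -0.3117  0.0736] F [-0.6  1.   5.5] w 0.05263499529324513 t 11.55
```

```bash
cat >> h.py <<'E'
def look(g,h,R0=.0265):
    r.hold(.3); cam=pose("wrist"); p,d=r.capture("wrist"); o=rim(cam,d,g,h,R0); 
    C=cloud(cam,d).reshape(-1,3); P=C[(abs(np.hypot(*(C[:,:2]-o[0]).T)-R0)<.0025)&(abs(C[:,2]-h)<.006)]
    tl=[]
    for k in range(8):
        m=(np.degrees(np.arctan2(*(P[:,:2]-o[0]).T[::-1]))//45%8==k); tl.append(round(1000*float(np.percentile(P[m,2],80)),1) if m.sum()>5 else None)
    print("rim",o,"z by sector mm",tl,"t",r.current_t()); return o[0],p
E
python3 - <<'E'
from h import *
release(.14); c,p=look(S,.067)
f,p2=None,None
r.movep([.629,.12,.22],down(100)); c,p2=look((.629,.12),.036)
cv2.imwrite("pics/w3.png",cv2.resize(np.vstack([p,p2])[:,:,::-1],(480,600)))
E
```

```text
t 12.6833
rim (array([ 0.4044922 , -0.31138176]), 811, np.float64(-0.0004), np.float64(0.0009), np.float64(0.0667)) z by sector mm [67.3, 67.5, 67.6, 67.2, 67.2, 67.3, 67.4, 67.2] t 13.0333
rim (array([0.63273902, 0.11951477]), 624, np.float64(-0.0004), np.float64(0.0009), np.float64(0.0357)) z by sector mm [36.3, 36.1, 36.2, 36.3, 36.3, 36.4, 36.2, 36.3] t 15.2667
```

View pics/w3.png

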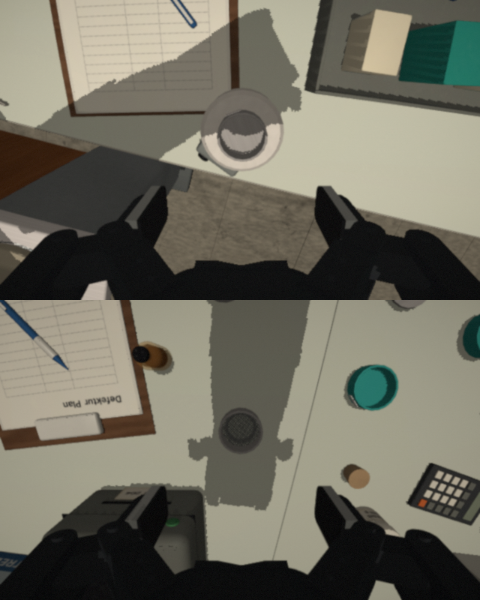

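Pan seated and level: its rim is at 67 mm all round. The lower half shows the fine sieve with dense dark cloth at (240,430), the bottle clear of it at (148,355), and the box below. I'll check clearance to the box, then pick.

Run:
```python
from h import *
C=cloud(pose("top"),np.load("top_d.npy")).reshape(-1,3)
q=C[(C[:,2]>.06)&(C[:,2]<.2)]; e=np.hypot(*(q[:,:2]-[.6327,.1195]).T); i=e.argmin(); print(q[i],e[i])
assert e[i]>.085
pick((.6327,.1195),100,.038); 
P=np.array([.4045,-.3114])
zt=r.current_tool_pos()
```

```text
[0.72747136 0.07709704 0.08545955] 0.10382495339758308
hit False w 0.0535374520236005 tcp [0.6338 0.1195 0.0398] after 0.05377320789946812 F [ 0.1 -0.6 -0.6] 63.115702383220196 t 18.25
```

Run:
```python
from h import *
place(.0988,xy=(.4036,-.3116))
```

```text
above [ 0.4036 -0.3123  0.1296]
hit True tcp [ 0.4029 -0.3117  0.0987] F [-0.1  1.4  6.1] w 0.05372178657918389 t 22.0
```

Run:
```python
from h import *
release(.14); look((.4045,-.3114),.095)
r.movep([.456,.07,.24],down(57)); c,p2=look((.456,.07),.048)
cv2.imwrite("pics/w4.png",p2[:,:,::-1])
```

```text
t 23.1333
rim (array([ 0.40539766, -0.31127828]), 834, np.float64(-0.0004), np.float64(0.0009), np.float64(0.0946)) z by sector mm [95.2, 95.2, 95.3, 95.2, 95.2, 95.0, 95.4, 95.4] t 23.4833
rim (array([0.45787725, 0.06886715]), 580, np.float64(-0.0003), np.float64(0.0009), np.float64(0.0478)) z by sector mm [48.3, 48.4, 48.3, 48.4, 48.5, 48.4, 48.2, 48.3] t 25.2667
```

View pics/w4.png

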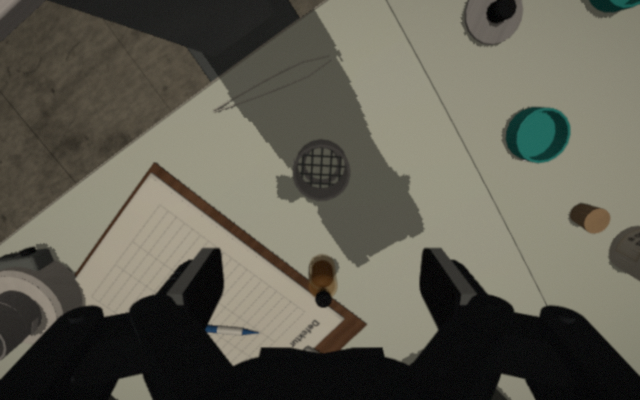

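The fine sieve is seated (rim at 95 mm, level). The picture shows the coarse sieve with open mesh at (321,168) and the bottle at (322,285), clear of the closing axis. Picking it.

```bash
python3 - <<'E'
from h import *
pick((.4572,.0686),57,.046)
z=float(input()) if 0 else None
E
python3 - <<'E'
from h import *
print(r.current_tool_pos()); cam=pose("wrist");p,d=r.capture("wrist");cv2.imwrite("pics/w5.png",p[:,:,::-1])
E
```

```text
hit False w 0.05316767664133195 tcp [0.4579 0.0685 0.0473] after 0.05362006365905042 F [-0.3 -0.7 -1.6] 63.006763122975826 t 28.2083
[0.45642499 0.06861939 0.2586849 ]
```

View pics/w5.png

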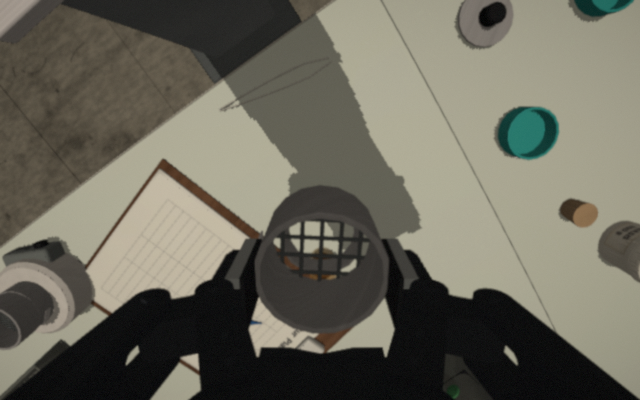

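The coarse sieve is held square at (322,265). Placing it.

Run:
```python
from h import *
place(.1343,xy=(.4045,-.3113))
```

```text
above [ 0.4046 -0.3125  0.1652]
hit True tcp [ 0.4038 -0.3119  0.1343] F [-1.2  0.6  6.4] w 0.05334887004397968 t 31.5583
```

Run:
```python
from h import *
release(.14); look((.4055,-.3112),.135)
g=np.array([.422,.285]); r.movep([*g,.22],down(100)); r.hold(.3)
cam=pose("wrist"); p,d=r.capture("wrist"); C=cloud(cam,d).reshape(-1,3)
P=C[(abs(C[:,2]-.035)<.003)&(np.hypot(*(C[:,:2]-g).T)<.03)]; print("knob",len(P),P.mean(0),cv2.minEnclosingCircle(P[:,:2].astype(np.float32)))
D=C[(abs(C[:,2]-.013)<.003)&(np.hypot(*(C[:,:2]-g).T)<.04)]; print("disc",len(D),cv2.minEnclosingCircle(D[:,:2].astype(np.float32)),np.median(D[:,2]))
cv2.imwrite("pics/w6.png",p[:,:,::-1])
```

```text
t 32.7
rim (array([ 0.40574796, -0.31161877]), 860, np.float64(-0.0004), np.float64(0.0009), np.float64(0.1347)) z by sector mm [135.1, 135.3, 135.3, 135.1, 135.3, 135.2, 135.3, 135.2] t 33.05
knob 336 [0.4228937  0.28862172 0.03462878] ((0.4234357476234436, 0.2889341413974762), 0.010078289546072483)
disc 1978 ((0.42327430844306946, 0.28877902030944824), 0.028068294748663902) 0.012978224440923225
```

View pics/w6.png

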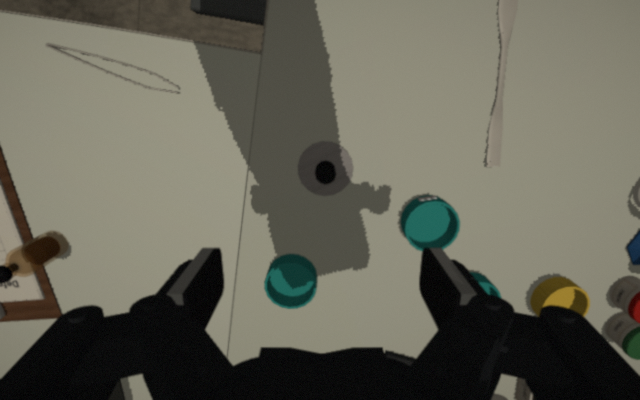

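The coarse sieve is seated (rim at 135 mm, level). The lid is at (325,168), knob up. Before gripping the short knob, I'll close once in the air to see where the tips end up.

Run:
```python
from h import *
def tips():
    r.hold(.2); cam=pose("wrist"); p,d=r.capture("wrist"); q=(cloud(cam,d).reshape(-1,3)-r.current_tool_pos())
    R=r.current_tool_rot(); q=q@R; m=(d.reshape(-1)>.05)&(abs(q[:,0])<.02)&(abs(q[:,1])<.07)&(q[:,2]<.1)
    print(m.sum(),np.percentile(q[m,2],[95,99,100]).round(4),"w",r.current_grip_width())
tips(); r.gripper_close(); tips(); r.open_gripper(); print(r.current_t())
```

```text
47322 [-0.0097  0.0029  0.0103] w 0.08535863983310393
48889 [-0.0156  0.0082  0.0189] w -0.0001349447405105351
37.6
```

Shut tips are at about 20 mm, so TCP z = 40 mm is safe.

Run:
```python
from h import *
pick((.4230,.2888),100,.0395,up=.28)
place(.127+.0405,xy=(.4057,-.3115))
```

```text
hit False w 0.01761324329337763 tcp [0.4232 0.2888 0.0399] after 0.01762811020408361 F [ 1.  -0.  -1.5] 58.584449887275696 t 40.8667
above [ 0.4057 -0.3124  0.1984]
hit True tcp [ 0.4051 -0.3119  0.1668] F [-1.1  0.5  5.2] w 0.017628764784209165 t 44.9
```

Run:
```python
from h import *
release(.12); r.hold(.3); cam=pose("wrist"); p,d=r.capture("wrist"); C=cloud(cam,d).reshape(-1,3); g=np.array([.4057,-.3115])
m=np.hypot(*(C[:,:2]-g).T); D=C[(m<.026)&(m>.013)&(abs(C[:,2]-.14)<.006)]; A=np.c_[D[:,:2]-g,np.ones(len(D))]
s=np.linalg.lstsq(A,D[:,2],rcond=None)[0]; print("disc plane tilt deg",np.degrees(s[:2]).round(2),"z",s[2])
K=C[(m<.02)&(C[:,2]>.158)&(C[:,2]<.17)]; print("knob",K.mean(0))
r.movep([.45,.1,.35],down(57)); cv2.imwrite("a.png",p)
q,_=r.capture("top"); s2,_=r.capture("scene")
f=lambda im,x0,x1,y0,y1:cv2.resize(im[y0:y1,x0:x1],(400,300),interpolation=cv2.INTER_CUBIC)
cv2.imwrite("pics/fin.png",np.hstack([f(p,180,460,60,270),np.vstack([f(q,300,500,130,280)])])[:,:,::-1])
cv2.imwrite("pics/fin2.png",np.vstack([np.hstack([f(p,180,460,60,270),f(q,300,500,130,280)]),np.hstack([f(s2,320,520,60,210),f(s2,190,390,150,300)])])[:,:,::-1]); print(r.current_t())
```

```text
t 46.2
disc plane tilt deg [0.   0.02] z 0.14003528230542667
knob [ 0.4073306  -0.31141892  0.16154262]
48.2
```

View pics/fin2.png

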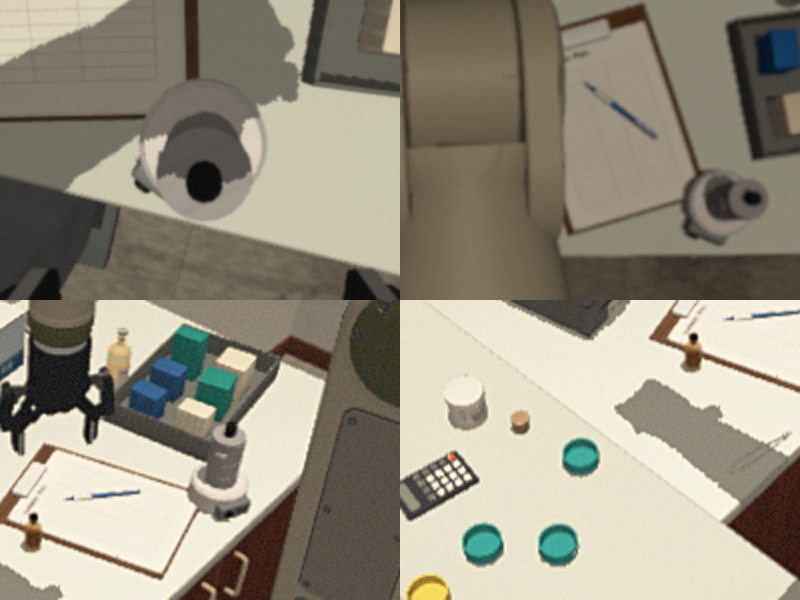

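The stack stands straight at (225,460), with the lid disc at 140 mm (the expected height) and no measurable tilt. The bottle hasn't moved and the arm is clear, so I'm handing in.

```bash
python3 -c "
from station import r
print(r.finish_job(),r.current_t())"
```

```text
the job is handed in; nothing more can be done
the job is handed in; nothing more can be done
```

I built the stack on the shaker in the order asked (pan, fine sieve, coarse sieve, lid with its knob up); every part measured fully seated and level, the dropper bottle looked unmoved in the final pictures, and I handed the job in at about 48 s of the 112 s allowed.

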